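# Lock a tote in the one-way lane and stack another on it

### The arm

A 7-joint arm with a two-finger parallel gripper is mounted at the origin on the work surface. World frame = base frame: x ahead of the robot, y to its left, z up, the work surface at z = 0. Lengths are in mm, angles in rad, forces in N, time in s.
With the tool pointing down it reaches from about 350 to 900 mm from the base axis. Payload 19.9 kg.
Tool frame: the origin (TCP) lies midway between the tips of the shut fingers; the grasp point (between the pads) lies 19 mm behind it; z points along the fingers, y is the direction in which the jaws open and shut (so a half turn about z gives the same grasp; the last joint's range is limited). The gripper opens to 85 mm and grips with 20 to 120 N. Pads are 22 mm wide; open, the fingers measure 114 mm over their backs; the gripper's body (76 mm by 85 mm) begins 54 mm behind the grasp point. The pads swing forward as they close: fully open they stand 13 mm farther back than shut.
Start: joints at [-0.042, 0.417, -0.01, 1.614, 0.005, 1.111, -0.053], TCP at [624.981, 0.003, 231.26] pointing down, gripper open.
Joint ranges: [-2.81, 2.81], [-0.39, 2.02], [-1.27, 1.25], [0.06, 2.57], [-1.19, 4.33], [0.19, 2], [-2.82, 2.82]. Speed limits (rad/s): [1.89, 1.89, 2.39, 2.39, 3.01, 3.01, 3.01].

### API

Orientations are given as a unit quaternion [x, y, z, w].
In Python, from cell import status, viewer, order gives the robot as it stands. The module is installed in compiled form; this text tells all that it offers.
- The arm moves only by the tool move_arm, never from a script. Its argument "plan" is a list that holds one entry, the list of rows, each a list of 7 numbers: the shift along the tool's x, y, z in m, then the turn, a rotation vector about the tool's x, y, z in degrees, then the closure, from 0 (fully open) to 1 (shut). In form: [[[tx, ty, tz, ax, ay, az, claw], ...]]. A call has 1 to 10 rows; each row is the pose to reach, as a shift and turn from the pose commanded when the call began, along the tool's axes at that moment; what a row does not reach only later rows make up. A row lasts 1/12 s, in which the tool goes at most 41.7 mm and 7.16 degrees, less where a joint would pass 70% of its speed; a pose out of reach is approached as far as the arm can. A call with a gripper value outside its range is refused whole. The fingers move at their own pace and stop on an object; "grip_force" is the grip in N (left out, the last holds). Time passes only in rows, so rows that repeat a pose let the fingers close. It gives the time, the measured TCP pose, the force and the opening at its end, in the units of the state.
- status.get_obs(): the state, without advancing time (a new reading comes with each control period).
- viewer.camera(name): name is "scene" or "side" or "wrist"; returns a dict with "color" (480x640x3 uint8, red, green, blue), "fx", "fy", "cx", "cy" (pixels), "xyz" and "attitude" of the camera in the world. Camera axes: x right, y up, looking along -z (the intrinsics and any distortion apply to the point x, -y, -z); pixel columns grow to the right and rows downward; lengths in mm; the calibration is good to about 2 mm. A picture is of the moment at which its call begins. There is no depth.
- order.job_done(): hands the job in, once; it reports no verdict.
The state is a dict: "time_s": time; "joints": joint angles; "qd": joint speeds; "joint_torque": joint torques, N m; "eef_pos": TCP position; "ee_rot": TCP orientation; "force": force on the tool from outside, world axes, zero at the start; "ft_torque": the same for the moment, N m; "width": finger opening in mm.
Only numpy, scipy, OpenCV 4.12 (cv2) and the standard library are available. Lean on these libraries where they do the work, as an engineer would, in place of code of your own. Each camera call takes 0.05 s, during which the arm holds its last target. There are 200 camera calls.

### The job

First push the green tote along the yellow-sided lane, without lifting it, past the red sprung pawl until the pawl snaps back in behind it and the tote is locked at the far end. Then take the grey tote from the table by its divider, turn it so that its orange end lies over the green tote's plain end (so that it stacks instead of nesting), and set it down gently, without dropping it, squarely on the green tote. Let go, and leave the other things on the table where they are.

Things in the scene. Friction and masses are not known exactly. Their poses are not given: they have to be found in the camera images.
- lane: Fixed lane: aluminium base 488 x 170 mm, its top 5 mm above the table, two yellow side guides 120 mm apart (tops at 60 mm), dark steel end stop. Origin: on the table, under the centre of the locked tote's place. x: push direction, to the stop; y: left of the push. A locked tote's centre lies from about x = -7 mm (rear against the pawl) to +12 mm (front against the stop).
- lane_entry (a point): Open entry of the lane, on its base plate's top, on the centre line, 360 mm before the lane's origin, where the guides begin. A tote has 2 mm of play to each guide.
- lane_stop (a point): Face of the end stop, on the centre line, 92 mm beyond the lane's origin, at 60 mm height (the stop's top).
- pawl (a joint): Angle (rad) of the red sprung pawl on the lane's right guide (-y): 0 = sprung into the lane, about 0.5 = held aside by a tote. Upright hinge at lane x -131, y -66 mm; arm 48 mm long, 40 to 60 mm above the table, slanting inwards along the push. A pushed tote swings it aside (3 to 6 N); it snaps back once the tote's centre is past about x = -3 mm, then blocks its return.
- pawl_tip (a point): Free end of the red pawl (top, centre of its tip); sprung in, it lies about 89 mm behind the lane's origin and 43 mm to the right of the lane's centre line.
- lane_tote: Green tote, one end wall orange, 160 x 116 x 75 mm, about 0.25 kg, in the lane before the pawl, orange end forward. Origin: centre of its underside; x along its length to the orange end, z up. Lower part (to 28 mm) 142 x 98 mm; above it full width, walls 4 mm, so a push goes on the plain rear wall, 30 to 75 mm up, 80 mm behind the origin.
- lane_ledge (a point): Top of the green tote's stacking ledge in the middle of its orange end, 67 mm above its underside, 8 mm below the rim (x = +68 mm). Two more ledges at this height are in the corners of the plain end. Ledges reach 16 mm inwards; the mouth between the walls is 152 x 108 mm.
- loose_tote: Grey tote, one end wall orange, same shape, size and axes as the green one, on the table left of the lane's far end. With orange ends opposed, its foot enters the green tote's mouth by 8 mm with 5 mm play each way and rests on the ledges, 67 mm above the green tote's underside. Orange ends together, it sinks (nests) to about 50 mm: wrong.
- loose_grip (a point): Middle of the top edge of the grey tote's divider, its grip: 12 mm thick along the tote's x, 108 mm long along y, top 50 mm above the tote's underside, straight above its origin. Pinch it from above across its thickness; 54 mm clear inside on either side, floor 4 mm thick, rim at 75 mm.
- loose_orange (a point): Middle of the grey tote's orange end wall, at the rim (80 mm from its origin in x, 75 mm up).
- green_box_1: Bystander: long green gift box with two yellow bands, 200 x 44 x 36 mm, beyond the lane. Origin under its centre.
- green_box_2: Bystander: the same kind of green box, beyond the lane, farther left.
- scanner: Bystander: black hand scanner lying on its side, 155 x 64 x 36 mm, near the robot on the left. Origin underneath, near its middle.
- small_carton: Bystander: small brown carton 110 x 90 x 70 mm. Origin under its centre.
- tape_gun: Bystander: packing-tape dispenser with an orange roll, 155 x 56 x 91 mm, at the left. Origin underneath, under the roll's axis.
- pen_cup: Bystander: black open cup, 80 mm across, 100 mm high. Origin under its centre.
Not all that is in view belongs to the job. Leave any pink look-alike of the loose_tote alone.

How it is judged:
By the outcome, as a careful person would: the job done as asked, in the order asked, and still so for the second after the job is handed in, with the robot touching nothing.
It also fails if it takes over 61 s, if anything falls off the work surface, if the arm or the gripper's body presses on something with over 40 N, if the wrist force passes 120 N, or if a joint passes its speed limit or range.

## Working session

There is one attempt and no reset: what is moved stays moved. The work goes in short steps, Python scripts to look and compute and a tool call to move; the robot and the scene stay as the last step left them, time stands still between calls to the robot, and variables do not carry over. Pictures are saved under pics/ and viewed, about 8 in all and at most 12, crops included, and the job is handed in when it is done.

Besides the shell and the picture viewer there is one more tool, called after "Request:" by a JSON object that holds its "api" and its "payload", one argument or row to a line. move_arm: Moves the arm, as the interface text tells. Its arguments: {"type":"object","properties":{"plan":{"type":"array"},"grip_force":{"type":"number"}},"required":["plan"]}

```bash
mkdir -p pics; cat > h.py <<'E'
import numpy as np, cv2
from scipy.spatial.transform import Rotation as R
from cell import status, viewer, order
def snap(n,f):
    c=viewer.camera(n); cv2.imwrite('pics/'+f,cv2.cvtColor(c['color'],cv2.COLOR_RGB2BGR)); np.save('pics/'+f+'.npy',c,allow_pickle=True); return c
def load(f): return np.load('pics/'+f+'.npy',allow_pickle=True).item()
def rot(c):
    a=np.array(c['attitude'],float); return R.from_quat(a).as_matrix() if a.size==4 else a.reshape(3,3)
def ray(c,u,v):
    d=np.array([(u-c['cx'])/c['fx'],-(v-c['cy'])/c['fy'],-1.]); return np.array(c['xyz'],float),rot(c)@d
def onz(c,u,v,z):
    o,d=ray(c,u,v); return o+d*(z-o[2])/d[2]
def proj(c,p):
    q=rot(c).T@(np.array(p,float)-np.array(c['xyz'])); return c['cx']+c['fx']*q[0]/-q[2], c['cy']-c['fy']*q[1]/-q[2]
E
python3 - <<'E'
from h import *
a=snap('scene','s1.png');b=snap('side','d1.png')
for c in(a,b): print({k:v for k,v in c.items() if k!='color'})
print(status.get_obs())
E
```

```text
{'fx': 544.0171320634604, 'fy': 544.0171320634604, 'cx': 323.71090005850857, 'cy': 235.937369935966, 'xyz': array([ 856.48938039, -590.9450682 , 1429.12518364]), 'attitude': array([0.25731777, 0.05957544, 0.23249831, 0.9360464 ])}
{'fx': 445.1387089511321, 'fy': 445.1387089511321, 'cx': 317.98400475827486, 'cy': 244.31634948974414, 'xyz': array([  96.87175806, 1139.12682881,  745.61987646]), 'attitude': array([-0.0914026 ,  0.47875077,  0.85541773, -0.17522492])}
{'time_s': 0.1, 'joints': array([-0.04149226,  0.41791669, -0.01032466,  1.61411633,  0.00469348,
        1.11069692, -0.05299513]), 'qd': array([-0.00033844, -0.00322554,  0.00025541, -0.00137584, -0.00080635,
        0.00018303, -0.00028129]), 'joint_torque': array([ 7.36347683e-04, -8.65828443e+01,  6.80071078e-01, -4.35639203e+01,
        1.91787863e-02,  5.01704752e-03, -1.23103691e-04]), 'eef_pos': array([6.24685056e+02, 6.86711537e-04, 2.30720234e+02]), 'ee_rot': array([ 7.07098883e-01,  7.07114460e-01, -4.18134962e-04, -3.67398725e-04]), 'force': array([-0.3378794 ,  0.00159239, -0.04811223]), 'ft_torque': array([ 0.02460582,  0.00579767, -0.02210982]), 'width': 85.70670278605363}
```

View pics/s1.png

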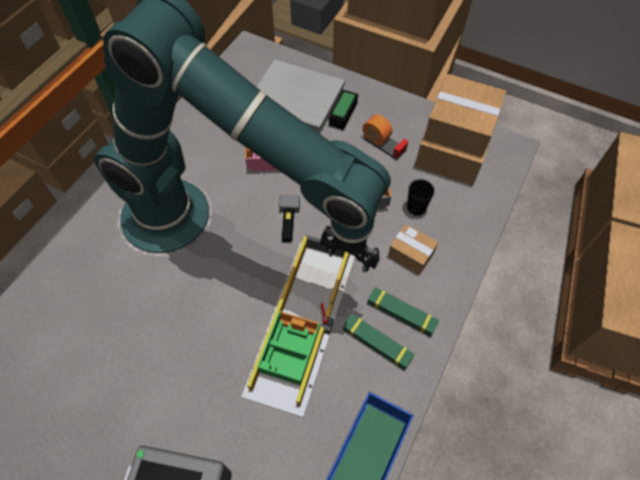

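View pics/d1.png

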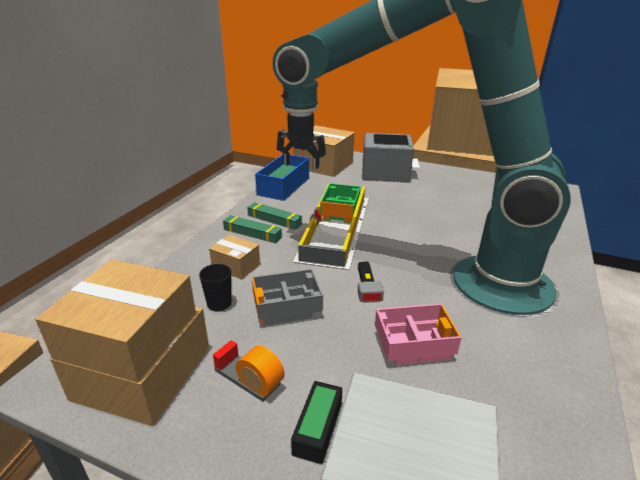

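The lane runs toward the robot's left (scene image (275,395) to (328,250)), with the green tote at about (292,348). In the side image the grey tote is at about (287,296), with its orange end at (258,290).

```bash
python3 - <<'E'
from h import *
c=load('s1.png')
h=cv2.cvtColor(c['color'],cv2.COLOR_RGB2HSV)
y=cv2.inRange(h,(20,120,90),(33,255,255)); y[:230]=0;y[:,:240]=0;y[410:]=0;y[:,360:]=0
n,l,s,cc=cv2.connectedComponentsWithStats(y)
for i in range(1,n):
    if s[i,4]>60:
        vs,us=np.where(l==i); P=np.array([onz(c,u,v,60)[:2] for u,v in zip(us,vs)])
        vx,vy,x0,y0=cv2.fitLine(P.astype(np.float32),cv2.DIST_HUBER,0,.01,.01).ravel()
        t=(P-[x0,y0])@[vx,vy]; print(s[i],'dir',np.degrees(np.arctan2(vy,vx)),[x0,y0]+np.outer([t.min(),t.max()],[vx,vy]))
def m(lo,hi,box):
    k=cv2.inRange(h,lo,hi); M=np.zeros_like(k);x0,y0,x1,y1=box;M[y0:y1,x0:x1]=k[y0:y1,x0:x1];return M
g=m((45,150,80),(75,255,255),(240,300,335,400))
P=np.array([onz(c,u,v,80)[:2] for v,u in zip(*np.where(g))],np.float32); print('green',cv2.minAreaRect(P))
d=load('d1.png')
h2=cv2.cvtColor(d['color'],cv2.COLOR_RGB2HSV)
for p in [(252,277),(314,270),(323,290),(257,301)]: print('grey rim',p,onz(d,*p,75).round())
for p in [(348,193),(322,186),(366,186),(300,245),(345,250)]: print('side',p,onz(d,*p,60).round())
i=d['color'][150:340,200:400]; cv2.imwrite('pics/d1c.png',cv2.resize(i[:,:,::-1],None,fx=3.1,fy=3.1,interpolation=cv2.INTER_CUBIC))
E
```

```text
[248 236  59 152 464] dir -79.75787 [[ 443.72397368  106.13624133]
 [ 525.58723981 -346.9294675 ]]
[331 252  18  50 163] dir -78.923965 [[572.75531834 115.44928729]
 [603.52337836 -41.72484337]]
[297 327  27  76 392] dir -78.96935 [[ 614.86053326 -120.03688923]
 [ 654.13039813 -321.48753798]]
green ((545.2618408203125, -218.1710205078125), (51.582454681396484, 64.8355484008789), 34.139244079589844)
grey rim (252, 277) [604. 349.  75.]
grey rim (314, 270) [471. 256.  75.]
grey rim (323, 290) [417. 326.  75.]
grey rim (257, 301) [544. 428.  75.]
side (348, 193) [ 558. -259.   60.]
side (322, 186) [ 667. -277.   60.]
side (366, 186) [ 517. -344.   60.]
side (300, 245) [567. 136.  60.]
side (345, 250) [437. 108.  60.]
```

View pics/d1c.png

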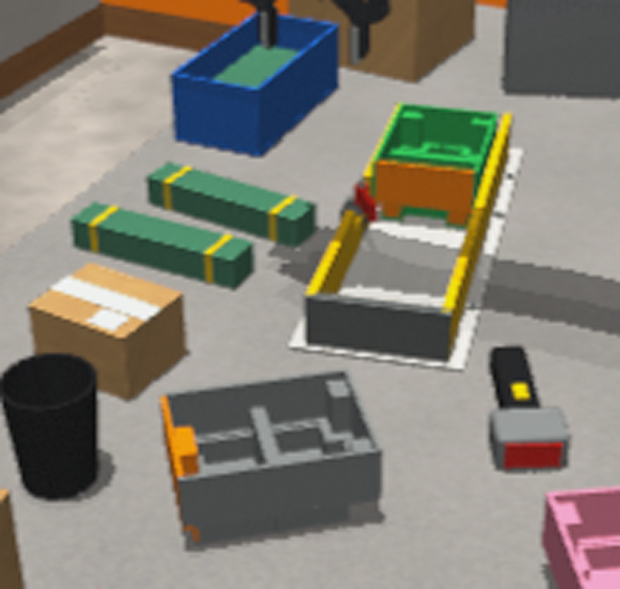

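Request:
{"api": "move_arm", "payload": {
  "plan": [
    [[-0.04, -0.004, 0, 0, 0, -5.3, 1], [-0.08, -0.008, 0.005, 0, 0, -10.6, 1], [-0.12, -0.014, 0.01, 0, 0, -10.6, 1], [-0.16, -0.018, 0.02, 0, 0, -10.6, 1], [-0.2, -0.022, 0.02, 0, 0, -10.6, 1], [-0.24, -0.026, 0.02, 0, 0, -10.6, 1], [-0.28, -0.03, 0.02, 0, 0, -10.6, 1], [-0.32, -0.037, 0.02, 0, 0, -10.6, 1], [-0.32, -0.037, 0.02, 0, 0, -10.6, 1], [-0.32, -0.037, 0.02, 0, 0, -10.6, 1]]
  ]
}}

```text
time_s: 0.93
eef_pos: [586.6, -322.8, 210.6]
ee_rot: [0.64, 0.768, -0.001, -0.0]
force: [1.0, 2.0, -0.3]
width: -0.1
```

```bash
python3 - <<'E'
from h import *
w=snap('wrist','w1.png'); o=status.get_obs(); print(w['xyz'],w['attitude'],o['eef_pos'],o['ee_rot'],o['time_s'])
s=snap('scene','s2.png'); d=snap('side','d2.png')
O=np.array([524.5,20]);a=np.radians(100.6);u=np.array([np.cos(a),np.sin(a)]);n=np.array([-u[1],u[0]])
i=np.vstack([cv2.resize(w['color'],(400,300)),cv2.resize(s['color'][225:420,220:480],(400,300))])
cv2.imwrite('pics/m1.png',i[:,:,::-1])
E
```

```text
[ 573.60060569 -252.90231309  353.36550962] [-0.14050008 -0.01189528  0.08932068  0.98597163] [ 587.55075875 -320.4612931   210.70206506] [ 6.39280981e-01  7.68973076e-01 -7.77507102e-05 -4.79247762e-04] 0.9833
```

View pics/m1.png

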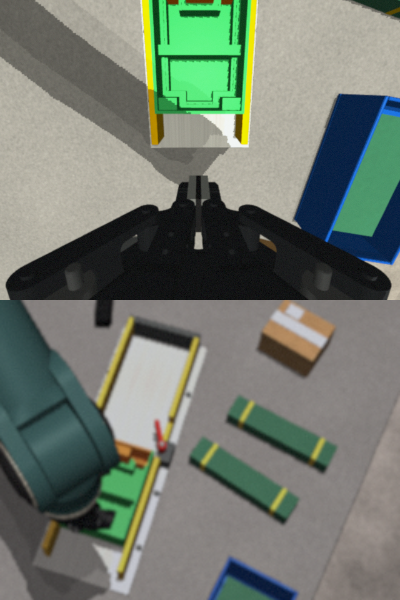

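The wrist view shows the tote's rear wall at about (200,112) in the half-size panel, the guides either side, and the guides' entry ends at row 145. The fingertips are at (198,190), clear behind the tote.

```bash
python3 - <<'E'
from h import *
w=load('w1.png');h=cv2.cvtColor(w['color'],cv2.COLOR_RGB2HSV)
g=cv2.inRange(h,(45,150,90),(75,255,255));y=cv2.inRange(h,(20,150,90),(33,255,255))
for v in (40,100,150,200,220):
    r=np.where(y[v])[0]; sp=np.split(r,np.where(np.diff(r)>3)[0]+1)
    gg=np.where(g[v])[0]
    print(v,[(s[0],s[-1]) for s in sp],'green',(gg.min(),gg.max()) if len(gg) else None)
    L=[onz(w,x,v,60)[:2].round(1) for s in sp if len(s)>3 for x in(s[0],s[-1])]; print(L)
for x in (290,320,350):
    r=np.where(g[:,x])[0]; print(x,r.max(), onz(w,x,r.max(),80).round(1),onz(w,x,r.max(),35).round(1))
E
```

```text
40 [(np.int64(230), np.int64(239)), (np.int64(400), np.int64(407))] green (np.int64(241), np.int64(398))
[array([ 492.7, -190.9]), array([ 499.6, -189.7]), array([ 623. , -167.2]), array([ 628.4, -166.2])]
100 [(np.int64(234), np.int64(242)), (np.int64(396), np.int64(403))] green (np.int64(243), np.int64(394))
[array([ 500.6, -233.7]), array([ 507.1, -232.5]), array([ 630.6, -210. ]), array([ 636.2, -209. ])]
150 [(np.int64(237), np.int64(245)), (np.int64(393), np.int64(400))] green (np.int64(246), np.int64(391))
[array([ 507.5, -272.5]), array([ 514.2, -271.3]), array([ 637.7, -248.8]), array([ 643.5, -247.7])]
200 [(np.int64(241), np.int64(251)), (np.int64(377), np.int64(377)), (np.int64(382), np.int64(382)), (np.int64(386), np.int64(397))] green None
[array([ 515.9, -314.5]), array([ 524.6, -312.9]), array([ 641.9, -291.4]), array([ 651.5, -289.7])]
220 [(np.int64(242), np.int64(252)), (np.int64(379), np.int64(379)), (np.int64(385), np.int64(396))] green None
[array([ 518.9, -332.3]), array([ 527.7, -330.7]), array([ 645.3, -309.2]), array([ 655. , -307.4])]
290 180 [ 557.  -286.9   80. ] [ 554.2 -292.5   35. ]
320 180 [ 580.9 -282.5   80. ] [ 582.1 -287.4   35. ]
350 180 [ 604.8 -278.1   80. ] [ 609.9 -282.3   35. ]
```

Request:
{"api": "move_arm", "payload": {
  "plan": [
    [[0, 0, 0.04, 0, 0, 0, 1], [0, 0, 0.08, 0, 0, 0, 1], [0, 0, 0.12, 0, 0, 0, 1], [0, 0, 0.15, 0, 0, 0, 1], [0, 0, 0.16, 0, 0, 0, 1], [0, 0, 0.16, 0, 0, 0, 1], [0.01, 0, 0.16, 0, 0, 0, 1], [0.02, 0, 0.16, 0, 0, 0, 1], [0.03, 0, 0.16, 0, 0, 0, 1], [0.04, 0, 0.16, 0, 0, 0, 1]]
  ]
}}

```text
time_s: 1.92
eef_pos: [581.5, -279.8, 53.3]
ee_rot: [0.639, 0.77, 0.0, 0.002]
force: [0.7, -2.5, 2.9]
width: -0.2
```

Request:
{"api": "move_arm", "payload": {
  "plan": [
    [[0.01, 0, 0, 0, 0, 0, 1], [0.02, 0, 0, 0, 0, 0, 1], [0.03, 0, 0, 0, 0, 0, 1], [0.04, 0, 0, 0, 0, 0, 1], [0.05, 0, 0, 0, 0, 0, 1], [0.06, 0, 0, 0, 0, 0, 1], [0.07, 0, 0, 0, 0, 0, 1], [0.08, 0, 0, 0, 0, 0, 1], [0.09, 0, 0, 0, 0, 0, 1], [0.1, 0, 0, 0, 0, 0, 1]]
  ]
}}

```text
time_s: 2.75
eef_pos: [562.7, -183.1, 52.5]
ee_rot: [0.639, 0.769, -0.0, 0.002]
force: [1.3, -9.6, 8.2]
width: -0.0
```

Request:
{"api": "move_arm", "payload": {
  "plan": [
    [[0.01, 0, 0, 0, 0, 0, 1], [0.02, 0, 0, 0, 0, 0, 1], [0.03, 0, 0, 0, 0, 0, 1], [0.04, 0, 0, 0, 0, 0, 1], [0.05, 0, 0, 0, 0, 0, 1], [0.06, 0, 0, 0, 0, 0, 1], [0.07, 0, 0, 0, 0, 0, 1], [0.08, 0, 0, 0, 0, 0, 1], [0.09, 0, 0, 0, 0, 0, 1], [0.1, 0, 0, 0, 0, 0, 1]]
  ]
}}

```text
time_s: 3.58
eef_pos: [543.4, -84.0, 51.8]
ee_rot: [0.639, 0.769, -0.0, 0.0]
force: [-1.3, -7.3, 4.5]
width: -0.1
```

Request:
{"api": "move_arm", "payload": {
  "plan": [
    [[0.005, 0, 0, 0, 0, 0, 1], [0.01, 0, 0, 0, 0, 0, 1], [0.014, 0, 0, 0, 0, 0, 1], [0.018, 0, 0, 0, 0, 0, 1], [0.02, 0, 0, 0, 0, 0, 1], [0.02, 0, 0, 0, 0, 0, 1]]
  ]
}}

```text
time_s: 4.08
eef_pos: [540.0, -63.5, 51.5]
ee_rot: [0.638, 0.77, 0.0, -0.0]
force: [0.4, 0.6, -1.0]
width: 0.1
```

```bash
python3 - <<'E'
from h import *
w=snap('wrist','w3.png'); o=status.get_obs(); print(w['xyz'],o['eef_pos'],o['force'])
d=snap('side','d3.png');s=snap('scene','s3.png')
i=np.vstack([cv2.resize(w['color'],(400,300)),cv2.resize(d['color'][150:290,240:427],(400,300))])
cv2.imwrite('pics/m3.png',i[:,:,::-1])
E
```

```text
[526.41961082   6.19363081 194.30443753] [539.91676548 -63.71805755  51.36573375] [-0.43435501  0.00653812 -0.49473601]
```

View pics/m3.png

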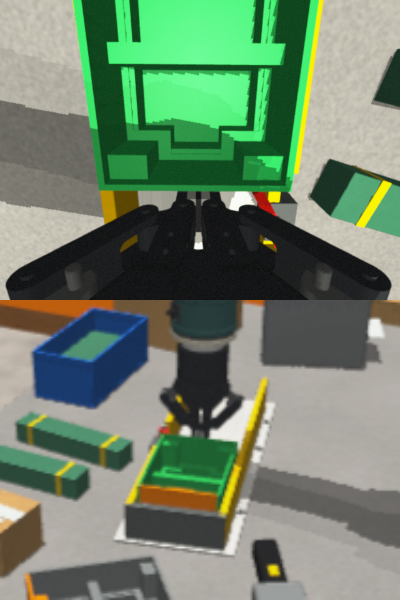

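The wrist view shows the rear rim at panel row 190, with the red pawl at (265,203) just behind it. In the side view there's a gap left before the stop. I'll measure both.

```bash
python3 - <<'E'
from h import *
O=np.array([523.6,20]);a=np.radians(100.5);u=np.array([np.cos(a),np.sin(a)]);n=np.array([-u[1],u[0]])
L=lambda p:((p[:2]-O)@u).round(1).tolist()+[((p[:2]-O)@n).round(1)]
w=load('w3.png');h=cv2.cvtColor(w['color'],cv2.COLOR_RGB2HSV)
g=cv2.inRange(h,(45,150,60),(75,255,255))
for x in (190,250,400,440):
    r=np.where(g[:,x])[0]; r=r[r<320]; print('rear',x,r.max(),L(onz(w,x,r.max(),80)))
red=cv2.inRange(h,(0,170,80),(6,255,255))|cv2.inRange(h,(172,170,80),(180,255,255))
red[:290]=0
vs,us=np.where(red)
for v in sorted(set(vs))[::4]: 
    r=us[vs==v]; print('red',v,r.min(),r.max(),L(onz(w,r.min(),v,60)),L(onz(w,r.max(),v,60)))
print('tcp',L(status.get_obs()['eef_pos']))
s=load('s3.png');h=cv2.cvtColor(s['color'],cv2.COLOR_RGB2HSV)
o=cv2.inRange(h,(5,150,80),(18,255,255));o[:225]=0;o[300:]=0;o[:,:280]=0;o[:,370:]=0
for v,x in list(zip(*np.where(o)))[::12]: print('or',x,v,L(onz(s,x,v,80)))
E
```

```text
Traceback (most recent call last):
TypeError: unsupported operand type(s) for +: 'float' and 'list'
```

```bash
cat >> h.py <<'E'
O=np.array([523.6,20]);_a=np.radians(100.5);U=np.array([np.cos(_a),np.sin(_a)]);N=np.array([-U[1],U[0]])
def L(p): q=np.array(p)[:2]-O; return round(float(q@U),1),round(float(q@N),1)
E
python3 - <<'E'
from h import *
w=load('w3.png');h=cv2.cvtColor(w['color'],cv2.COLOR_RGB2HSV)
g=cv2.inRange(h,(45,150,60),(75,255,255))
for x in (190,250,400,440):
    r=np.where(g[:,x])[0]; r=r[r<320]; print('rear',x,r.max(),L(onz(w,x,r.max(),80)))
red=cv2.inRange(h,(0,170,80),(6,255,255))|cv2.inRange(h,(172,170,80),(180,255,255))
red[:290]=0
vs,us=np.where(red)
for v in sorted(set(vs))[::4]: 
    r=us[vs==v]; print('red',v,r.min(),r.max(),L(onz(w,r.min(),v,60)),L(onz(w,r.max(),v,60)))
print('tcp',L(status.get_obs()['eef_pos']))
s=load('s3.png');h=cv2.cvtColor(s['color'],cv2.COLOR_RGB2HSV)
o=cv2.inRange(h,(5,150,80),(18,255,255));o[:225]=0;o[300:]=0;o[:,:280]=0;o[:,370:]=0
for v,x in list(zip(*np.where(o)))[::12]: print('or',x,v,L(onz(s,x,v,80)))
E
```

```text
rear 190 304 (-73.2, 47.6)
rear 250 304 (-73.2, 25.0)
rear 400 305 (-73.5, -31.6)
rear 440 305 (-73.4, -46.8)
red 308 405 422 (-85.3, -39.5) (-85.3, -47.0)
red 312 406 424 (-87.3, -40.1) (-87.3, -48.1)
red 316 408 426 (-89.3, -41.1) (-89.3, -49.2)
red 320 411 427 (-91.3, -42.6) (-91.3, -49.8)
red 324 412 430 (-93.3, -43.2) (-93.3, -51.4)
red 328 413 432 (-95.4, -43.9) (-95.3, -52.5)
red 332 415 435 (-97.4, -44.9) (-97.4, -54.0)
red 336 423 437 (-99.5, -48.8) (-99.5, -55.2)
red 340 430 439 (-101.6, -52.2) (-101.6, -56.3)
red 344 437 441 (-103.7, -55.6) (-103.7, -57.4)
red 391 438 439 (-129.6, -58.7) (-129.6, -59.2)
red 395 440 441 (-131.9, -59.9) (-131.9, -60.4)
tcp (-85.7, -0.7)
or 333 246 (80.8, -24.5)
or 338 248 (78.8, -39.9)
or 337 249 (74.8, -38.1)
or 335 250 (70.0, -33.6)
or 333 251 (65.1, -29.2)
or 332 252 (61.2, -27.4)
or 332 253 (58.1, -28.3)
or 333 254 (55.9, -32.0)
or 337 255 (56.2, -43.7)
or 336 257 (49.2, -42.8)
or 336 260 (40.0, -45.5)
```

The pawl tip measures (-87,-42), which is sprung in. The rear wall is at -73, so the tote's centre is at about +6.6 and it's locked. Now I'll retreat and go above the grey tote.

Request:
{"api": "move_arm", "payload": {
  "plan": [
    [[-0.01, 0, 0, 0, 0, 0, 1], [-0.015, 0, 0, 0, 0, 0, 1], [-0.015, 0, -0.04, 0, 0, 0, 1], [-0.015, 0, -0.08, 0, 0, 0, 1], [-0.015, 0, -0.12, 0, 0, 0, 1], [0.02, 0, -0.14, 0, 0, 0, 0], [0.06, 0.01, -0.16, 0, 0, -5, 0], [0.1, 0.02, -0.18, 0, 0, -10, 0], [0.14, 0.03, -0.18, 0, 0, -15, 0], [0.18, 0.035, -0.18, 0, 0, -15, 0]]
  ]
}}

```text
time_s: 5.07
eef_pos: [542.7, 114.0, 232.9]
ee_rot: [0.531, 0.847, 0.001, 0.001]
force: [0.8, -0.2, -0.0]
width: 60.7
```

```bash
python3 - <<'E'
from h import *
o=status.get_obs(); p=o['eef_pos'];r=R.from_quat(o['ee_rot']);print(p,o['joints'])
print(r.inv().apply(np.array([539,300,230])-p)); y=r.as_matrix()[:,1]; print(np.degrees(np.arctan2(y[1],y[0])))
E
```

```text
[542.73955426 113.98796039 232.90115278] [-0.17658155  0.29135977 -0.10385663  1.78918053  0.03449284  1.06000004
  0.15809137]
[169.04789659  77.69698846   2.97766248]
25.83851357593341
```

Request:
{"api": "move_arm", "payload": {
  "plan": [
    [[0.035, 0.016, 0, 0, 0, -5, 0], [0.07, 0.032, 0, 0, 0, -10, 0], [0.105, 0.048, 0, 0, 0, -10.5, 0], [0.14, 0.064, 0, 0, 0, -10.5, 0], [0.167, 0.077, 0, 0, 0, -10.5, 0], [0.167, 0.077, 0, 0, 0, -10.5, 0], [0.167, 0.077, 0, 0, 0, -10.5, 0]]
  ]
}}

```text
time_s: 5.65
eef_pos: [538.9, 297.9, 230.7]
ee_rot: [0.452, 0.892, -0.0, -0.0]
force: [1.4, -0.7, -0.6]
width: 85.6
```

```bash
python3 - <<'E'
from h import *
w=snap('wrist','w4.png'); o=status.get_obs(); print(w['xyz'],o['eef_pos'],o['joints'])
s=snap('scene','s4.png')
E
```

```text
[496.73205946 355.27302358 373.50531396] [539.33645632 296.3577318  230.78662215] [-0.4011225   0.40878268 -0.19920247  1.63341682  0.08819747  1.10898731
  0.00612759]
```

View pics/w4.png

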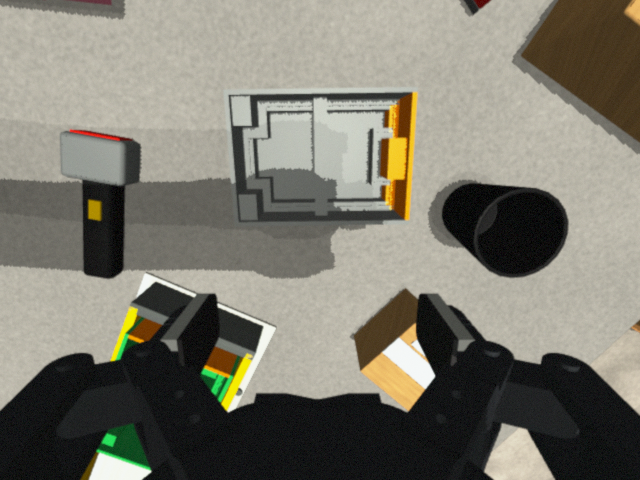

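The grey tote's rim corners are at (230,93), (418,91), (410,220) and (237,222). The divider is at column ~320 and the orange end is on the right.

```bash
python3 - <<'E'
from h import *
w=load('w4.png')
P=np.array([onz(w,*p,75)[:2] for p in [(230,93),(418,91),(410,220),(237,222)]]);print(P.round(1))
x=(P[1]+P[2]-P[0]-P[3])/2;y=(P[0]+P[1]-P[2]-P[3])/2;print(np.linalg.norm(x),np.linalg.norm(y),np.degrees(np.arctan2(x[1],x[0])),np.degrees(np.arctan2(y[1],y[0])),P.mean(0))
# divider edges: profile at z=50
g=cv2.cvtColor(w['color'],cv2.COLOR_RGB2GRAY).astype(int)
for v in(110,125,140): print(v,g[v,300:342].tolist())
a,b=onz(w,320,100,50),onz(w,320,212,50);print(a,b,(a+b)/2)
o=status.get_obs();r=R.from_quat(o['ee_rot']);yy=r.as_matrix()[:,1];print(np.degrees(np.arctan2(yy[1],yy[0])))
E
```

```text
[[415.8 343.4]
 [540.  436.1]
 [605.8 349.3]
 [479.2 254.3]]
156.66071697546067 109.10849645339353 36.81820591396844 126.27206787204435 [510.19542058 345.78219438]
110 [139, 143, 140, 144, 142, 142, 139, 143, 140, 143, 143, 136, 125, 143, 202, 208, 206, 208, 207, 209, 208, 209, 210, 210, 208, 206, 185, 132, 118, 118, 116, 116, 114, 119, 109, 97, 95, 94, 92, 95, 92, 92]
125 [191, 191, 188, 192, 190, 191, 192, 192, 190, 192, 188, 163, 116, 133, 174, 188, 191, 192, 192, 192, 191, 193, 190, 192, 193, 191, 196, 201, 209, 208, 210, 208, 208, 209, 207, 206, 209, 208, 207, 208, 208, 208]
140 [191, 191, 189, 191, 193, 190, 192, 191, 190, 190, 179, 147, 110, 123, 163, 186, 190, 192, 193, 188, 188, 190, 190, 190, 192, 191, 189, 193, 190, 189, 190, 189, 190, 193, 192, 191, 193, 191, 192, 190, 189, 188]
[477.46925634 385.24219087  50.        ] [538.19618216 302.65235289  50.        ] [507.83271925 343.94727188  50.        ]
36.01458063056583
```

Request:
{"api": "move_arm", "payload": {
  "plan": [
    [[0.03, 0.002, 0.02, 0, 0, -0.7, 0.4], [0.057, 0.004, 0.05, 0, 0, -0.7, 0.4], [0.057, 0.004, 0.09, 0, 0, -0.7, 0.4], [0.057, 0.004, 0.12, 0, 0, -0.7, 0.4], [0.057, 0.004, 0.14, 0, 0, -0.7, 0.4], [0.057, 0.004, 0.16, 0, 0, -0.7, 0.4], [0.057, 0.004, 0.18, 0, 0, -0.7, 0.4], [0.057, 0.004, 0.2, 0, 0, -0.7, 0.4], [0.057, 0.004, 0.21, 0, 0, -0.7, 0.4], [0.057, 0.004, 0.21, 0, 0, -0.7, 0.4]]
  ]
}}

```text
time_s: 6.58
eef_pos: [508.3, 343.4, 19.4]
ee_rot: [0.449, 0.894, -0.002, -0.001]
force: [-0.7, 0.2, 0.7]
width: 51.1
```

```bash
python3 - <<'E'
from h import *
w=snap('wrist','w5.png');o=status.get_obs();print(o['eef_pos'],o['width'],o['force'])
E
```

```text
[508.8141686  344.216072    20.85198773] 51.23577534150526 [1.106685   0.28975333 0.16590502]
```

View pics/w5.png

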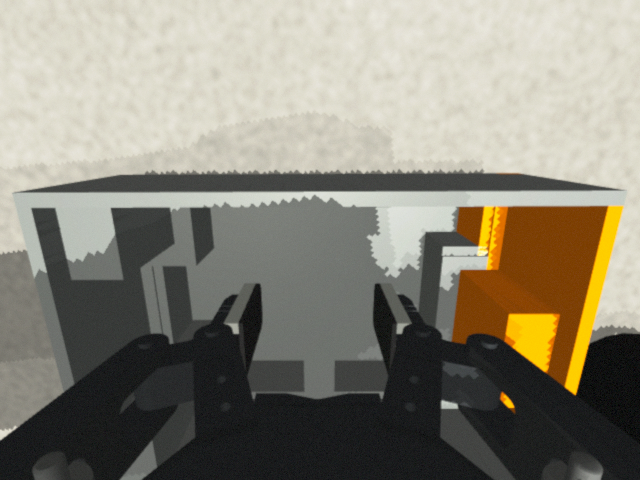

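The fingers straddle the divider, which is at about column 318 with the pads at 250 and 385. I'll close and lift.

Request:
{"api": "move_arm", "payload": {
  "plan": [
    [[0, 0, 0, 0, 0, 0, 1], [0, 0, 0, 0, 0, 0, 1], [0, 0, 0, 0, 0, 0, 1], [0, 0, 0, 0, 0, 0, 1], [0, 0, 0, 0, 0, 0, 1], [0, 0, 0, 0, 0, 0, 1], [0, 0, -0.01, 0, 0, 0, 1], [0, 0, -0.03, 0, 0, 0, 1], [0, 0, -0.06, 0, 0, 0, 1], [0, 0, -0.09, 0, 0, 0, 1]]
  ],
  "grip_force": 60
}}

```text
time_s: 7.47
eef_pos: [508.0, 345.2, 112.5]
ee_rot: [0.448, 0.894, -0.001, -0.0]
force: [0.2, -0.0, -3.0]
width: 10.6
```

Request:
{"api": "move_arm", "payload": {
  "plan": [
    [[0, 0, -0.03, 0, 0, 0, 1], [0, 0, -0.06, 0, 0, 0, 1], [0, 0, -0.09, 0, 0, 7, 1], [0, 0, -0.11, 0, 0, 14, 1], [0, 0, -0.12, 0, 0, 21, 1], [0, 0, -0.12, 0, 0, 28, 1], [0, 0, -0.12, 0, 0, 35, 1], [0, 0, -0.12, 0, 0, 42, 1], [0, 0, -0.12, 0, 0, 49, 1], [0, 0, -0.12, 0, 0, 56, 1]]
  ]
}}

```text
time_s: 8.3
eef_pos: [508.2, 345.4, 232.0]
ee_rot: [0.817, 0.577, 0.0, -0.0]
force: [-0.1, -0.7, -2.9]
width: 10.7
```

```bash
python3 - <<'E'
from h import *
o=status.get_obs(); p=o['eef_pos'];r=R.from_quat(o['ee_rot']);print(p,o['joints'],o['width'])
print(r.inv().apply(np.array([522.4,26.5,210])-p)); y=r.as_matrix()[:,1]; print(np.degrees(np.arctan2(y[1],y[0])))
E
```

```text
[508.23719764 345.3658466  231.97782286] [-0.62155453  0.39827651 -0.03302148  1.63995968  0.0139973   1.10351111
 -0.99923072] 10.727682070329202
[-295.78250628  119.97041355   21.88256491]
-19.534021170791924
```

Request:
{"api": "move_arm", "payload": {
  "plan": [
    [[-0.03, 0.012, 0, 0, 0, 6.5, 1], [-0.063, 0.025, 0, 0, 0, 13, 1], [-0.096, 0.038, 0, 0, 0, 20, 1], [-0.13, 0.052, 0, 0, 0, 27, 1], [-0.163, 0.065, 0, 0, 0, 34, 1], [-0.196, 0.079, 0, 0, 0, 41, 1], [-0.229, 0.092, 0, 0, 0, 47, 1], [-0.262, 0.106, 0, 0, 0, 53, 1], [-0.285, 0.116, 0, 0, 0, 58, 1], [-0.296, 0.12, 0, 0, 0, 60, 1]]
  ]
}}

```text
time_s: 9.13
eef_pos: [524.4, 22.7, 232.1]
ee_rot: [0.996, 0.09, 0.0, 0.0]
force: [-0.2, 0.3, -3.6]
width: 10.7
```

Request:
{"api": "move_arm", "payload": {
  "plan": [
    [[0, 0, 0, 0, 0, 0, 1], [0, 0, 0, 0, 0, 0, 1]]
  ]
}}

```text
time_s: 9.3
eef_pos: [524.4, 26.8, 231.7]
ee_rot: [0.996, 0.095, 0.0, -0.0]
force: [-0.6, -0.4, -4.6]
width: 10.6
```

```bash
python3 - <<'E'
from h import *
w=snap('wrist','w6.png');s=snap('scene','s6.png');d=snap('side','d6.png')
o=status.get_obs(); p=o['eef_pos'];r=R.from_quat(o['ee_rot']);print(p,L(p),o['width'],w['xyz']);y=r.as_matrix()[:,1]; print(np.degrees(np.arctan2(y[1],y[0])))
i=np.vstack([w['color'][:300],np.hstack([cv2.resize(s['color'][200:350,240:400],(320,300)),cv2.resize(d['color'][120:300,225:417],(320,300))])])
cv2.imwrite('pics/m6.png',i[:,:,::-1])
E
```

```text
[524.50058636  27.88185643 231.35990279] (7.6, -2.3) 11.188473932699955 [593.4383631   40.20802834 374.50795379]
-79.02953811117133
```

View pics/m6.png

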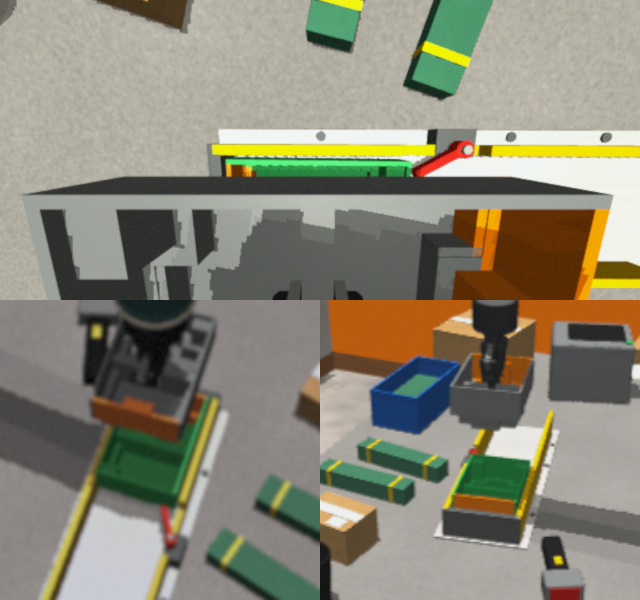

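The orange end of the grey tote is over the green tote's plain end, on the pawl side. In the wrist view its rim's outer edge spans (24,194) to (611,194), and the green rim runs from about (225,161) to (412,161).

```bash
python3 - <<'E'
from h import *
w=load('w6.png');zr=231.4-20+75
for p in [(24,194),(611,194)]: print('grey corner',L(onz(w,*p,zr)))
h=cv2.cvtColor(w['color'],cv2.COLOR_RGB2HSV)
g=cv2.inRange(h,(50,150,60),(75,255,255));g[:150]=0;g[178:]=0
for v in range(156,170,2):
    x=np.where(g[v])[0]
    if len(x): print(v,x.min(),x.max(),L(onz(w,x.min(),v,80)),L(onz(w,x.max(),v,80)))
y=cv2.inRange(h,(22,150,90),(33,255,255))
for x in (250,320,390,520):
    r=np.where(y[130:178,x])[0]+130
    print('guide',x,r.min(),r.max(),L(onz(w,x,r.min(),60)),L(onz(w,x,r.max(),60)))
E
```

```text
grey corner (84.5, -58.5)
grey corner (-70.5, -59.4)
158 229 275 (82.7, -58.0) (43.3, -58.2)
160 225 399 (86.2, -56.3) (-63.1, -57.2)
162 225 409 (86.4, -54.6) (-71.8, -55.6)
164 243 410 (71.0, -53.1) (-72.8, -53.9)
166 253 410 (62.5, -51.4) (-73.0, -52.2)
168 253 410 (62.5, -49.7) (-73.1, -50.5)
guide 250 145 170 (68.0, -68.6) (69.2, -46.4)
guide 320 145 154 (4.6, -69.0) (4.6, -61.1)
guide 390 145 155 (-58.7, -69.4) (-59.3, -60.6)
guide 520 146 156 (-176.6, -69.2) (-178.1, -60.4)
```

Request:
{"api": "move_arm", "payload": {
  "plan": [
    [[-0.0015, 0, 0.02, 0, 0, 0, 1], [-0.0015, 0, 0.045, 0, 0, 0, 1], [-0.0015, 0, 0.07, 0, 0, 0, 1], [-0.0015, 0, 0.09, 0, 0, 0, 1], [-0.0015, 0, 0.105, 0, 0, 0, 1], [-0.0015, 0, 0.115, 0, 0, 0, 1], [-0.0015, 0, 0.12, 0, 0, 0, 1], [-0.0015, 0, 0.12, 0, 0, 0, 1], [-0.0015, 0, 0.12, 0, 0, 0, 1]]
  ]
}}

```text
time_s: 10.2
eef_pos: [523.5, 26.5, 111.8]
ee_rot: [0.996, 0.094, 0.0, -0.0]
force: [0.1, 0.7, -3.0]
width: 10.7
```

```bash
python3 - <<'E'
from h import *
w=snap('wrist','w7.png');s=snap('scene','s7.png');d=snap('side','d7.png')
o=status.get_obs(); p=o['eef_pos'];print(p,L(p),o['width'],o['force'])
i=np.vstack([cv2.resize(w['color'][:300],(640,300)),np.hstack([cv2.resize(s['color'][200:300,260:367],(320,300)),cv2.resize(d['color'][160:280,267:395],(320,300))])])
cv2.imwrite('pics/m7.png',i[:,:,::-1])
E
```

```text
[523.63158016  26.34008427 112.07826709] (6.2, -1.2) 11.05434559998814 [-0.32281165 -0.20099551 -2.05596174]
```

View pics/m7.png

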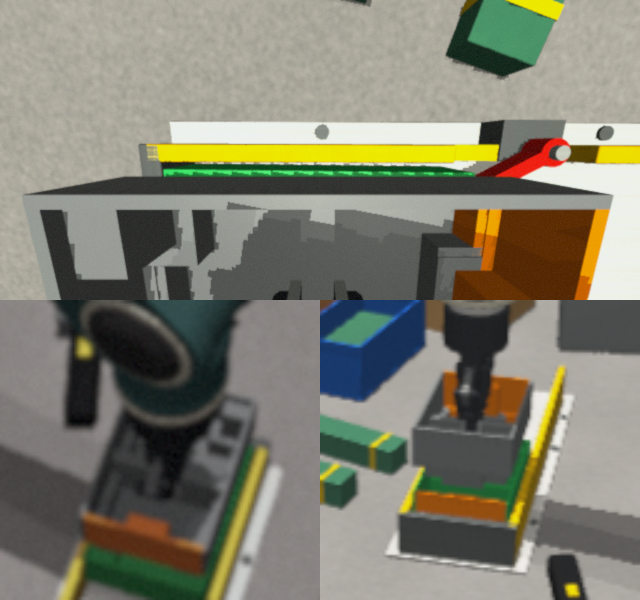

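The grey tote is about 12 mm above the green rim, and the wrist view has the edges parallel and centred (green from 163 to about 480, grey from 24 to 611). I'll lower it slowly.

Request:
{"api": "move_arm", "payload": {
  "plan": [
    [[0, 0, 0.003, 0, 0, 0, 1], [0, 0, 0.006, 0, 0, 0, 1], [0, 0, 0.009, 0, 0, 0, 1], [0, 0, 0.011, 0, 0, 0, 1], [0, 0, 0.013, 0, 0, 0, 1], [0, 0, 0.015, 0, 0, 0, 1], [0, 0, 0.016, 0, 0, 0, 1], [0, 0, 0.017, 0, 0, 0, 1]]
  ]
}}

```text
time_s: 11.02
eef_pos: [523.0, 26.1, 94.4]
ee_rot: [0.996, 0.094, -0.0, -0.0]
force: [-13.3, -1.4, 29.9]
width: 11.1
```

Request:
{"api": "move_arm", "payload": {
  "plan": [
    [[0, 0, 0.001, 0, 0, 0, 1], [0, 0, 0.0015, 0, 0, 0, 1], [0, 0, 0.002, 0, 0, 0, 1], [0, 0, 0.002, 0, 0, 0, 1]]
  ]
}}

```text
time_s: 11.35
eef_pos: [523.1, 26.2, 94.3]
ee_rot: [0.996, 0.094, 0.0, -0.0]
force: [-22.9, 0.3, 48.7]
width: 11.0
```

Request:
{"api": "move_arm", "payload": {
  "plan": [
    [[0, 0, -0.002, 0, 0, 0, 1], [0, 0, -0.003, 0, 0, 0, 1], [0, 0, -0.003, 0, 0, 0, 1], [0, 0, -0.003, 0, 0, 0, 1]]
  ]
}}

```text
time_s: 11.68
eef_pos: [523.2, 26.2, 95.1]
ee_rot: [0.996, 0.094, 0.0, 0.0]
force: [-0.2, -0.4, -2.6]
width: 10.9
```

```bash
python3 - <<'E'
from h import *
w=snap('wrist','w8.png');d=snap('side','d8.png')
o=status.get_obs(); p=o['eef_pos'];print(p,L(p),o['width'],o['force'],o['ft_torque'])
i=np.vstack([cv2.resize(w['color'][:300],(640,300)),cv2.resize(d['color'][175:275,250:463],(640,300),interpolation=cv2.INTER_CUBIC)])
cv2.imwrite('pics/m8.png',i[:,:,::-1])
E
```

```text
[523.17987879  26.19958735  95.03118294] (6.2, -0.7) 11.131472472282269 [ 0.52193531  0.22253553 -3.22890833] [ 0.01242727  0.02089227 -0.02777495]
```

View pics/m8.png

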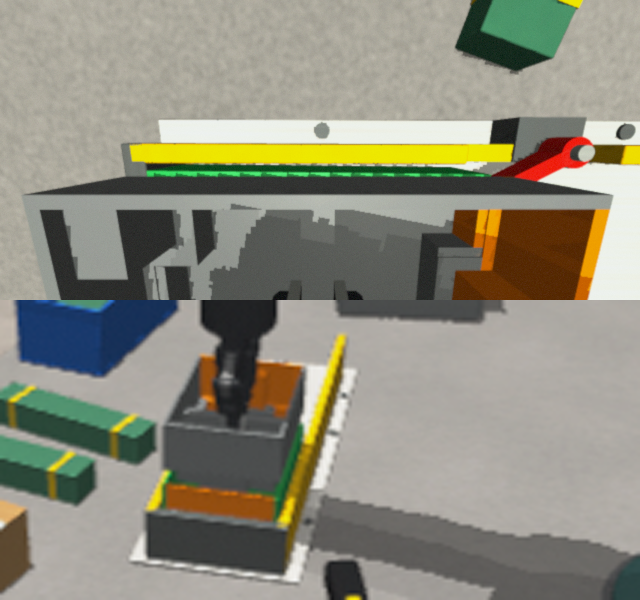

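Hanging free again at TCP z 95.0, with no slip in the grip: the grey rim is still at wrist row 194. That puts the foot about 6 mm inside the mouth, so the contact at 94.3 was the ledges. I'll lower to light contact and release.

Request:
{"api": "move_arm", "payload": {
  "plan": [
    [[0, 0, 0.0004, 0, 0, 0, 1], [0, 0, 0.0008, 0, 0, 0, 1], [0, 0, 0.0012, 0, 0, 0, 1], [0, 0, 0.0012, 0, 0, 0, 1]]
  ]
}}

```text
time_s: 12.12
eef_pos: [523.2, 26.2, 94.4]
ee_rot: [0.996, 0.094, 0.0, -0.0]
force: [-4.3, 0.9, 9.5]
width: 10.9
```

Request:
{"api": "move_arm", "payload": {
  "plan": [
    [[0, 0, 0, 0, 0, 0, 0.8], [0, 0, 0, 0, 0, 0, 0.7], [0, 0, 0, 0, 0, 0, 0.6], [0, 0, 0, 0, 0, 0, 0.5], [0, 0, 0, 0, 0, 0, 0.5], [0, 0, 0, 0, 0, 0, 0.5], [0, 0, 0, 0, 0, 0, 0.5]]
  ]
}}

```text
time_s: 12.7
eef_pos: [523.1, 26.2, 94.0]
ee_rot: [0.996, 0.094, -0.0, 0.0]
force: [-0.2, -0.5, 0.8]
width: 42.5
```

Request:
{"api": "move_arm", "payload": {
  "plan": [
    [[0, 0, -0.005, 0, 0, 0, 0.5], [0, 0, -0.015, 0, 0, 0, 0.5], [0, 0, -0.03, 0, 0, 0, 0.5], [0, 0, -0.05, 0, 0, 0, 0.5], [0, 0, -0.08, 0, 0, 0, 0.5], [0, 0, -0.11, 0, 0, 0, 0.5], [0, 0, -0.15, 0, 0, 0, 0.5], [0, 0, -0.18, 0, 0, 0, 0.5], [-0.04, 0, -0.2, 0, 0, 0, 0.5], [-0.08, 0, -0.22, 0, 0, 0, 0.5]]
  ]
}}

```text
time_s: 13.53
eef_pos: [449.5, 11.9, 313.0]
ee_rot: [0.996, 0.094, 0.001, 0.0]
force: [-0.8, -0.3, 1.2]
width: 42.8
```

```bash
python3 - <<'E'
from h import *
w=snap('wrist','w9.png');d=snap('side','d9.png');s=snap('scene','s9.png')
o=status.get_obs(); print(o['eef_pos'],o['width'],o['force'])
i=np.vstack([cv2.resize(w['color'],(400,300)),cv2.resize(d['color'][175:275,250:383],(400,300),interpolation=cv2.INTER_CUBIC)])
cv2.imwrite('pics/m9.png',i[:,:,::-1])
E
```

```text
[449.0352122   11.77440213 314.09441056] 42.478772746540216 [ 0.67909222 -0.39655818 -0.32280826]
```

View pics/m9.png

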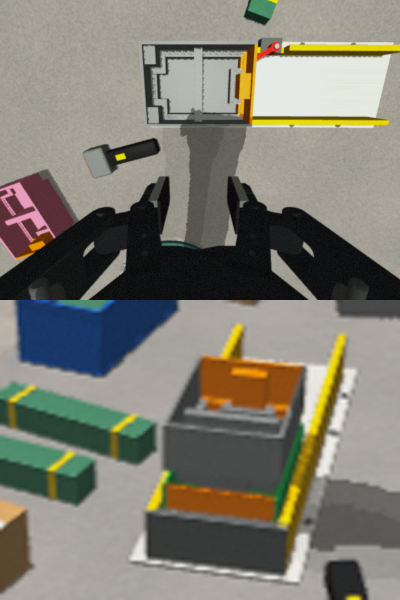

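The grey tote stands on the green one with its orange end toward the entry, over the plain end, and the pawl is in at panel position (268,49). A last numeric check covers height and level.

```bash
python3 - <<'E'
from h import *
w=load('w9.png');g=cv2.cvtColor(w['color'],cv2.COLOR_RGB2GRAY);h=cv2.cvtColor(w['color'],cv2.COLOR_RGB2HSV)
print(w['xyz'])
o=cv2.inRange(h,(8,150,80),(22,255,255));o[:,:370]=0;o[:,420:]=0;o[220:]=0
for v in(90,110,130,150,170,180):
    r=np.where(o[v])[0]; row=g[v,215:250].astype(int); dl=np.abs(np.diff(row)); k=215+np.argmax(dl)+1
    print(v,'left',k,row[5:30].tolist(),'right',r.max(),[np.round(np.linalg.norm(onz(w,k,v,z)-onz(w,r.max()+1,v,z)),1) for z in (130,147,155)],L(onz(w,k,v,147)),L(onz(w,r.max()+1,v,147)))
for x in (260,320,380):
    c=g[:,x].astype(int); print(x,'top',c[60:85].tolist(),'bot',c[190:210].tolist())
E
```

```text
[518.3830685   25.46251236 455.93011587]
90 left 249 [159, 155, 159, 165, 168, 170, 167, 142, 79, 62, 116, 168, 168, 171, 169, 171, 170, 173, 172, 172, 170, 172, 173, 172, 174] right 411 [np.float64(146.5), np.float64(138.9), np.float64(135.3)] (64.3, -37.6) (-74.6, -38.3)
110 left 230 [163, 160, 157, 159, 161, 168, 170, 169, 158, 118, 57, 40, 42, 42, 43, 41, 45, 39, 39, 45, 64, 95, 114, 147, 171] right 408 [np.float64(163.4), np.float64(154.9), np.float64(150.9)] (81.5, -21.6) (-73.4, -22.4)
130 left 231 [170, 163, 164, 159, 157, 159, 166, 168, 168, 166, 140, 68, 44, 43, 38, 41, 46, 39, 44, 40, 41, 63, 88, 99, 132] right 407 [np.float64(164.1), np.float64(155.6), np.float64(151.5)] (81.8, -5.1) (-73.8, -5.9)
150 left 232 [161, 161, 163, 166, 166, 164, 166, 167, 171, 167, 166, 149, 96, 48, 41, 41, 41, 41, 39, 41, 42, 45, 55, 77, 92] right 405 [np.float64(163.9), np.float64(155.4), np.float64(151.4)] (82.0, 11.9) (-73.4, 11.1)
170 left 234 [160, 160, 160, 162, 161, 162, 163, 160, 161, 163, 164, 166, 156, 121, 55, 40, 47, 52, 51, 57, 53, 53, 57, 60, 57] right 404 [np.float64(163.8), np
[... 248 characters left out ...]
np.float64(151.5)] (81.9, 38.4) (-73.7, 37.7)
260 top [160, 157, 154, 156, 159, 165, 173, 176, 174, 173, 147, 77, 43, 38, 37, 37, 39, 41, 40, 50, 70, 109, 143, 161, 167] bot [61, 54, 45, 41, 48, 47, 51, 57, 103, 150, 155, 158, 177, 195, 161, 157, 159, 160, 158, 160]
320 top [155, 159, 161, 156, 157, 160, 177, 176, 178, 174, 152, 80, 43, 40, 39, 49, 70, 97, 139, 176, 182, 179, 181, 181, 180] bot [103, 101, 105, 94, 77, 47, 44, 49, 67, 87, 88, 91, 102, 103, 77, 85, 84, 84, 86, 81]
380 top [156, 156, 163, 164, 163, 165, 170, 170, 169, 168, 146, 78, 41, 39, 45, 36, 38, 43, 41, 46, 68, 91, 121, 153, 161] bot [102, 89, 53, 41, 45, 47, 40, 49, 71, 100, 105, 104, 119, 126, 107, 105, 100, 99, 96, 97]
```

```bash
python3 -c "
from h import *
order.job_done()"
```

```text
the job is handed in; nothing more can be done
```

The job is done and handed in at about 13.7 s on the robot's clock, against the 61 s limit. No verdict is reported.

- **Green tote:** I pushed it along the lane to about x = +6.6 mm. The pawl measured sprung in behind it, with its tip near (-87, -42) mm against the stated (-89, -43).
- **Grey tote:** I gripped it by its divider, turned it so its orange end lies over the green tote's plain end, lowered it to a contact of about 10 N, released it and withdrew.
- **Last checks:** The grey rim's length in the wrist picture fits a height of about 147 mm, which means stacked and not nested. That allows about 4 mm for a bright rim strip at the plain end which the edge detector missed. The tote's centre is at about x = +6 mm and its ends lie parallel to the lane. The arm touches nothing, and I saw no bystander disturbed, though I did not re-measure them.
- **What disagreed:** On the first lowering I pressed too far, to about 49 N down and 23 N sideways at the wrist. I backed off and set it down again lightly. Contact also came 1 to 1.5 mm higher than I had calculated, which I put down to arm flex and reading error.

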